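# Stack the cream jars on their coasters

### The job

Tidy the four metal-lidded cream jars into two stacks: the round jars on the round coaster and the square jars on the square coaster, in each stack the wide jar in the middle of the coaster and the small jar centred on top of it. Keep the jars upright all the while, let go of them all at the end, and leave the eraser, comb, lip balm and pencil sharpener that lie among them where they are.

Things in the scene. Friction and masses are not known exactly. Their poses are not given: they have to be found in the camera images.
- round_wide_center (a point): Loose jar, white plastic with a flat, bright metal lid of the same outline, 44 mm tall, round, 60 mm in diameter, 110 to 230 g. This point is its centre, 22 mm above its underside; z up.
- round_small_center (a point): Loose jar, white plastic with a flat, bright metal lid of the same outline, 44 mm tall, round, 38 mm in diameter, 50 to 100 g. This point is its centre, 22 mm above its underside; z up.
- square_wide_center (a point): Loose jar, white plastic with a flat, bright metal lid of the same outline, 44 mm tall, square, 56 x 56 mm, 115 to 240 g. This point is its centre, 22 mm above its underside; z up, x and y square to its side faces.
- square_small_center (a point): Loose jar, white plastic with a flat, bright metal lid of the same outline, 44 mm tall, square, 36 x 36 mm, 55 to 115 g. This point is its centre, 22 mm above its underside; z up, x and y square to its side faces.
- round_coaster: Round dark wooden coaster, 100 mm in diameter, 5 mm thick, fixed to the desk. The origin is the centre of its underside, on the desk; z up.
- square_coaster: Square dark wooden coaster, 100 x 100 mm, 5 mm thick, fixed to the desk. The origin is the centre of its underside, on the desk; z up, x and y along its sides.
- eraser: Small white eraser in a blue sleeve, 51 x 19 mm, 13 mm high, loose, long side along its x; the origin is on its underside, 25 mm from the white end. Leave it alone.
- comb: Black comb lying flat, 130 x 26 mm, 5 mm high, loose, long side along its x. Leave it alone. The origin is the centre of its underside.
- lip_balm: Lip balm stick standing upright, clear tube with a red cap, 19 mm in diameter, 44 mm high, loose. Leave it alone. The origin is the centre of its underside.
- sharpener: Metal pencil sharpener, 26 x 16 mm, 13 mm high, loose, long side along its x. Leave it alone. The origin is the centre of its underside.

How it is judged:
By the outcome, as a careful person would: the job done as asked, in the order asked, and still so for the second after the job is handed in, with the robot touching nothing.
It also fails if it takes over 115 s, if anything falls off the work surface, if the arm or the gripper's body presses on something with over 40 N, if the wrist force passes 120 N, or if a joint passes its speed limit or range.

### The arm

A 6-joint arm with a two-finger parallel gripper is mounted at the origin on the work surface. World frame = base frame: x ahead of the robot, y to its left, z up, the work surface at z = 0. Lengths are in m, angles in rad, forces in N, time in s.
With the tool pointing down it reaches from about 0.325 to 0.9 m from the base axis. Payload 3.5 kg.
Tool frame: the origin (TCP) lies between the finger pads; the fingertips stand bot.tcp_to_tips ahead of it and the grasp point (between the pads) is the TCP (bot.tcp_to_tips is the distance from the TCP to the fingertips, in m); z points along the fingers, y is the line along which they close (so a half turn about z gives the same grasp; the last joint's range is limited). The gripper opens to 85 mm and grips with 20 to 120 N. Pads are 22 mm wide; open, the fingers measure 114 mm over their backs; the gripper's body (76 mm by 85 mm) begins 54 mm behind the grasp point. The pads swing forward as they close: fully open they stand 13 mm farther back than shut.
Start: joints at [1.144, 0.276, -0.026, 1.268, 0, 1.467], TCP at [0.199, 0.593, 0.219] pointing down, gripper open.
Joint ranges: [-3.12, 3.12], [-0.85, 1.88], [-1.08, 1.24], [-1.95, 2.15], [-1.57, 1.53], [-3.14, 3.14]. Speed limits (rad/s): [2.57, 2.57, 3.14, 3.14, 3.14, 3.14].

### API

Orientations are given as [roll, pitch, yaw] about the fixed x, y, z axes, in that order (R = Rz(yaw) Ry(pitch) Rx(roll)).
In Python, from plant import bot gives the robot as it stands. The module is installed in compiled form; this text tells all that it offers.
- The arm moves only by the tool carry_out, never from a script. Its argument "steps" is a list of rows, each an object with "delta_pos": the shift along the tool's x, y, z scaled (see below), a list of three; "angular": the turn, a rotation vector about the tool's x, y, z scaled (see below), a list of three; "gripper": the gripper's target within -1 to 1 (shut at 1, half-way at 0, fully open at -1). In form: [{"delta_pos": [x, y, z], "angular": [rx, ry, rz], "gripper": gripper}, ...]. A call has 1 to 8 rows; each row is the pose to reach, as a shift and turn from the pose commanded when the call began, along the tool's axes at that moment, turning the shorter way round; what a row does not reach only later rows make up. The controller multiplies each number of a shift by 0.4 m and each number of a turn by 360 degrees. A row lasts 1/10 s, in which the tool goes at most 50 mm and 8.59 degrees, less where a joint would pass 70% of its speed; a pose out of reach is approached as far as the arm can. A call with a number of a shift or a turn outside -1 to 1 is refused whole. A call with a gripper value outside its range is refused whole. The fingers move at their own pace and stop on an object; "squeeze" is the grip in N (left out, the last holds). Time passes only in rows, so rows that repeat a pose let the fingers close. It gives the time, the measured TCP pose, the force, the opening and the grip force at its end, in the units of the state.
- bot.get_state(): the state, without advancing time (a new reading comes with each control period).
- bot.snapshot(name): name is "scene" or "top" or "wrist"; returns (picture, depth): 480x640x3 uint8, red, green, blue; 480x640 float32, m along the optical axis (not along the pixel's ray), 0 where there is no reading.
- bot.calibration(name): a dict with "mtx" (3x3 intrinsics, pixels), "T" (4x4, takes a point from camera to world coordinates). Camera axes: x right, y down, z forward; pixel columns grow to the right and rows downward; lengths in m; the calibration is good to about 2 mm. A picture is of the moment at which its call begins: read the wrist's pose just before it. calibration takes no time and is no camera call; for the wrist camera it gives the pose at the moment of the call.
- bot.sign_off(): hands the job in; it is judged then, once.
Trained networks look in the newest picture that a camera, given by its name, has taken for a name from the list of things; names that differ only in an ending like _2 or _b are one class to them, and where a whole thing is asked for, a point or a joint stands for the part that bears it (a point fixed in the world has none). Each returns a list of dicts, best first, with "score" (0 to 1); they miss things now and then, are a little off and sometimes report something else, mostly with a low value. They report only what shows in the picture. A call takes as long as a camera call.
- bot.recognise(target, camera): "bbox" ([centre column, centre row, width, height] in pixels, round what is visible of it).
- bot.cut_out(target, camera): "mask" (480x640 bool, what is visible of it) and "bbox" ([centre column, centre row, width, height] in pixels, round what is visible of it).
- bot.mark_of(target, camera): "xy" ([column, row] in pixels: a listed point, or the origin of a listed thing).
The state is a dict: "t": time; "qpos": joint angles; "joint_vel": joint speeds; "joint_efforts": joint torques, N m; "position": TCP position; "tool_rot": TCP orientation; "wrist_force": force on the tool from outside, world axes, zero at the start; "wrist_torque": the same for the moment, N m; "gripper_width": finger opening in m; "finger_force": force on a finger pad.
Only numpy, scipy, OpenCV 4.12 (cv2) and the standard library are available. Lean on these libraries where they do the work, as an engineer would, in place of code of your own. Each camera call takes 0.05 s, during which the arm holds its last target. There are 200 camera calls.

## Working session

There is one attempt and no reset: what is moved stays moved. The work goes in short steps, Python scripts to look and compute and a tool call to move; the robot and the scene stay as the last step left them, time stands still between calls to the robot, and variables do not carry over. Pictures are saved under pics/ and viewed, at most 14 in all, crops included, and the job is handed in when it is done.

Besides the shell and the picture viewer there is one more tool, called by a JSON object that holds its "op" and its "data", one argument or row to a line. carry_out: Moves the arm, as the interface text tells. Shifts and turns lie within -1 to 1; 1 stands for 0.4 m of shift or 360 degrees of turn. Its arguments: {"type":"object","properties":{"steps":{"type":"array","items":{"type":"object","properties":{"delta_pos":{"type":"array","items":{"type":"number","minimum":-1,"maximum":1}},"angular":{"type":"array","items":{"type":"number","minimum":-1,"maximum":1}},"gripper":{"type":"number"}}}},"squeeze":{"type":"number"}},"required":["steps"]}

```bash
mkdir -p pics; cat > h.py <<'E'
import numpy as np, cv2
from plant import bot
def snap(c,fn=None):
    p,d=bot.snapshot(c); k=bot.calibration(c)
    if fn: cv2.imwrite('pics/'+fn,cv2.cvtColor(p,cv2.COLOR_RGB2BGR))
    return p,d,np.array(k['mtx']),np.array(k['T'])
def ray(uv,K,T,z):
    r=T[:3,:3]@np.linalg.inv(K)@np.array([uv[0],uv[1],1.]); o=T[:3,3]
    return o+r*(z-o[2])/r[2]
E
python3 - <<'E'
from h import *
p,d,K,T=snap('top','top.png')
print(K,T)
for n,z in [('round_wide_center',.022),('round_small_center',.022),('square_wide_center',.022),('square_small_center',.022),('round_coaster',0),('square_coaster',0),('eraser',0),('comb',0),('lip_balm',0),('sharpener',0)]:
    for m in bot.mark_of(n,'top')[:2]: print(n,np.round(m['xy'],0),round(m['score'],2),ray(m['xy'],K,T,z).round(3))
s=bot.get_state();print(s['position'],s['tool_rot'],s['gripper_width'],bot.tcp_to_tips,s['t'])
E
```

```text
[[569.48167427   0.         310.28687017]
 [  0.         569.48167427 236.95635868]
 [  0.           0.           1.        ]] [[-1.63721145e-02 -9.80602078e-01  1.95324139e-01  3.47190426e-01]
 [-9.99862589e-01  1.65645302e-02 -6.48420207e-04  2.35787367e-02]
 [-2.59961038e-03 -1.95307915e-01 -9.80738528e-01  1.05072839e+00]
 [ 0.00000000e+00  0.00000000e+00  0.00000000e+00  1.00000000e+00]]
round_wide_center [197. 286.] 0.84 [0.465 0.23  0.022]
round_small_center [192. 192.] 0.87 [0.642 0.243 0.022]
round_small_center [453. 193.] 0.33 [ 0.631 -0.245  0.022]
square_wide_center [441. 276.] 0.65 [ 0.476 -0.214  0.022]
square_small_center [329. 186.] 0.85 [ 0.648 -0.014  0.022]
square_small_center [259. 222.] 0.24 [0.581 0.117 0.022]
round_coaster [455. 195.] 0.61 [ 0.633 -0.255  0.   ]
round_coaster [328. 190.] 0.33 [ 0.648 -0.013  0.   ]
square_coaster [315. 273.] 0.72 [0.487 0.016 0.   ]
eraser [258. 277.] 0.59 [0.483 0.121 0.   ]
comb [388. 260.] 0.6 [ 0.511 -0.122  0.   ]
lip_balm [259. 224.] 0.64 [0.583 0.119 0.   ]
lip_balm [312. 273.] 0.49 [0.488 0.022 0.   ]
sharpener [382. 196.] 0.56 [ 0.635 -0.115  0.   ]
[0.19882859 0.59249928 0.21851334] [-3.14153239e+00 -1.81385530e-05  2.81782280e+00] 0.08543183619522292 0.019 0.55
```

View pics/top.png

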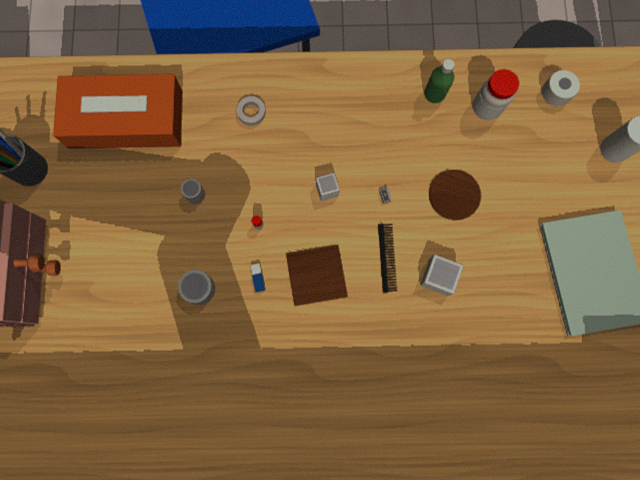

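The top view shows the round wide jar at (196,287), round small at (192,190), square small at (328,186) and square wide at (442,275). The round coaster is at (455,194) and the square one at (317,274). The small loose items lie between them, clear of the jars.

```bash
cat >> h.py <<'E'
def fit(n,c,d,K,T,ztop):
    """centre, size, yaw(deg, -45..45) from the top face's depth points (or mask contour if flat)"""
    r=bot.cut_out(n,c)
    if not r: return print(n,'none')
    m=r[0]['mask']; v,u=np.nonzero(m&(d>0)); z=d[v,u]
    P=(np.linalg.inv(K)@np.vstack([u,v,np.ones_like(u)])*z).T@T[:3,:3].T+T[:3,3]
    zt=np.percentile(P[:,2],80); q=P[abs(P[:,2]-zt)<.006]
    uv=np.c_[u,v][abs(P[:,2]-zt)<.006]
    W=np.array([ray(x,K,T,ztop)[:2] for x in uv])*1000
    W=W.astype(np.float32); rc=cv2.minAreaRect(W); cc=cv2.minEnclosingCircle(W)
    print(n,'score %.2f n=%d/%d ztop=%.3f'%(r[0]['score'],len(q),m.sum(),zt),'rect',np.round(rc[0],1),np.round(rc[1],1),'yaw %.1f'%((rc[2]+45)%90-45),'circ',np.round(cc[0],1),round(cc[1],1),'mean',W.mean(0).round(1))
J=['round_wide_center','round_small_center','square_wide_center','square_small_center']
E
python3 - <<'E'
from h import *
p,d,K,T=snap('top')
for n in J: fit(n,'top',d,K,T,.044)
for n in ['round_coaster','square_coaster']: fit(n,'top',d,K,T,.005)
print(bot.calibration('wrist'))
E
```

```text
round_wide_center score 0.72 n=884/1025 ztop=0.045 rect [463.5 229.7] [59.  58.5] yaw 1.0 circ [463.4 229.3] 30.0 mean [463.2 229.4]
round_small_center score 0.69 n=311/442 ztop=0.044 rect [643.  240.3] [36.1 35.8] yaw 27.0 circ [643.  240.5] 19.2 mean [643. 240.]
square_wide_center score 0.92 n=984/1255 ztop=0.044 rect [ 478.1 -212.8] [56.  56.4] yaw -21.9 circ [ 477.8 -213.2] 38.1 mean [ 477.8 -213.1]
square_small_center score 0.85 n=372/504 ztop=0.044 rect [647.  -10.3] [36.8 36.2] yaw 15.6 circ [647.3 -10.5] 24.2 mean [647.1 -10.3]
round_coaster score 0.81 n=2079/2127 ztop=0.005 rect [ 634.8 -252.9] [ 97.4 100.7] yaw 44.0 circ [ 634.7 -252.7] 50.7 mean [ 634.3 -252.6]
square_coaster score 0.93 n=2817/2875 ztop=0.006 rect [485.9  12.8] [100.6  99.9] yaw 8.5 circ [485.7  12. ] 67.8 mean [485.1  12.7]
{'mtx': array([[365.59195315,   0.        , 315.66115099],
       [  0.        , 365.59195315, 236.90491116],
       [  0.        ,   0.        ,   1.        ]]), 'T': array([[ 3.17845990e-01,  9.12608705e-01,  2.57136691e-01,
         1.33343734e-01],
       [ 9.48142322e-01, -3.06006335e-01, -8.59433560e-02,
         6.14128344e-01],
       [ 2.52801532e-04,  2.71118931e-01, -9.62545823e-01,
         3.75257388e-01],
       [ 0.00000000e+00,  0.00000000e+00,  0.00000000e+00,
         1.00000000e+00]])}
```

```bash
cat >> h.py <<'E'
from scipy.spatial.transform import Rotation as Ro
def go(x,y,z,yawdeg):
    s=bot.get_state(); R=Ro.from_euler('xyz',s['tool_rot']); G=Ro.from_euler('xyz',[np.pi,0,np.radians(yawdeg)])
    print('dpos',(R.inv().apply(np.array([x,y,z])-s['position'])/.4).round(4),'ang',((R.inv()*G).as_rotvec()/2/np.pi).round(4),'| pos',np.round(s['position'],4),'rot',np.degrees(s['tool_rot']).round(2),'F',np.round(s['wrist_force'],1),'w',round(s['gripper_width'],4),'ff',s['finger_force'],'t',s['t'])
E
python3 -c "
from h import *
go(.4633,.2295,.15,180)"
```

```text
dpos [-0.9155 -0.6501  0.1713] ang [ 0.      0.     -0.0515] | pos [0.1989 0.5925 0.2185] rot [180.     0.   161.45] F [-0.2  0.6 -1.7] w 0.0857 ff 0.0 t 0.9
```

{"op": "carry_out", "data": {
  "steps": [
    {"delta_pos":[-0.9155,-0.6501,0.1713],"angular":[0,0,-0.0515],"gripper":-1},
    {"delta_pos":[-0.9155,-0.6501,0.1713],"angular":[0,0,-0.0515],"gripper":-1},
    {"delta_pos":[-0.9155,-0.6501,0.1713],"angular":[0,0,-0.0515],"gripper":-1},
    {"delta_pos":[-0.9155,-0.6501,0.1713],"angular":[0,0,-0.0515],"gripper":-1},
    {"delta_pos":[-0.9155,-0.6501,0.1713],"angular":[0,0,-0.0515],"gripper":-1},
    {"delta_pos":[-0.9155,-0.6501,0.1713],"angular":[0,0,-0.0515],"gripper":-1},
    {"delta_pos":[-0.9155,-0.6501,0.1713],"angular":[0,0,-0.0515],"gripper":-1},
    {"delta_pos":[-0.9155,-0.6501,0.1713],"angular":[0,0,-0.0515],"gripper":-1}
  ]
}}

```text
t: 1.7
position: [0.4314, 0.2731, 0.1586]
tool_rot: [3.141, 0.001, 3.142]
wrist_force: [0.7, 1.0, 0.1]
gripper_width: 0.0857
finger_force: 0.0
```

```bash
python3 -c "
from h import *
go(.4633,.2295,.15,180)"
```

```text
dpos [-0.0797 -0.1089  0.0216] ang [ 0.0001  0.0002 -0.    ] | pos [0.4314 0.2731 0.1586] rot [1.7997e+02 6.0000e-02 1.8000e+02] F [0.7 1.  0.1] w 0.0857 ff 0.0 t 1.7
```

{"op": "carry_out", "data": {
  "steps": [
    {"delta_pos":[-0.08,-0.109,0.06],"gripper":-1},
    {"delta_pos":[-0.08,-0.109,0.06],"gripper":-1},
    {"delta_pos":[-0.08,-0.109,0.06],"gripper":-1}
  ]
}}

```text
invalid input
```

```bash
python3 -c "
from h import *
p,d,K,T=snap('wrist','w1.png')
fit(J[0],'wrist',d,K,T,.044)
go(.4633,.2295,.026,180)"
```

```text
round_wide_center score 0.91 n=4248/4954 ztop=0.045 rect [465.5 222.9] [58.5 60.2] yaw -6.5 circ [465.3 222.8] 30.3 mean [464.9 222.9]
dpos [-0.0765 -0.1008  0.3297] ang [-0.0003  0.0001 -0.0013] | pos [0.433  0.2703 0.1578] rot [-1.7988e+02  2.0000e-02  1.7955e+02] F [-0.4  0.5  0.4] w 0.0853 ff 0.0 t 1.8
```

View pics/w1.png

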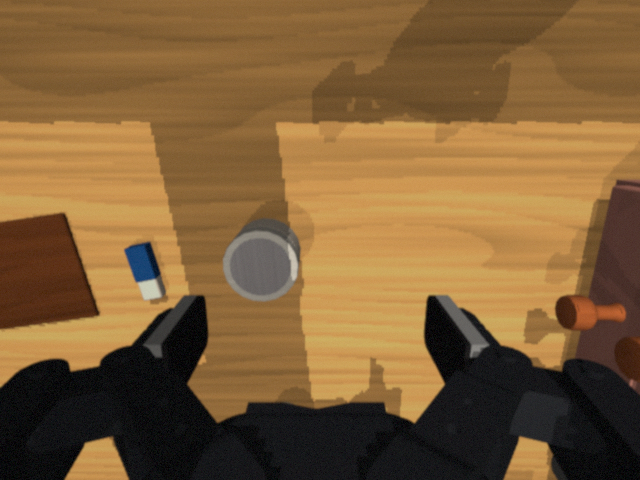

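The wrist view shows the round wide jar at (262,265) and the eraser at (146,270), clear of the fingers. The move was refused because its rows had no turn, so I'm resending it with one.

{"op": "carry_out", "data": {
  "steps": [
    {"delta_pos":[-0.0765,-0.105,0.08],"angular":[0,0,-0.001],"gripper":-1},
    {"delta_pos":[-0.0765,-0.105,0.08],"angular":[0,0,-0.001],"gripper":-1},
    {"delta_pos":[-0.0765,-0.105,0.08],"angular":[0,0,-0.001],"gripper":-1},
    {"delta_pos":[-0.0765,-0.105,0.08],"angular":[0,0,-0.001],"gripper":-1},
    {"delta_pos":[-0.0765,-0.105,0.08],"angular":[0,0,-0.001],"gripper":-1}
  ]
}}

```text
t: 2.3
position: [0.4608, 0.2341, 0.1274]
tool_rot: [3.141, 0.001, -3.134]
wrist_force: [0.1, 0.7, 0.8]
gripper_width: 0.0854
finger_force: 0.0
```

```bash
python3 -c "
from h import *
p,d,K,T=snap('wrist')
fit(J[0],'wrist',d,K,T,.044)
go(.4633,.2295,.026,180)"
```

```text
round_wide_center score 0.94 n=5718/6239 ztop=0.046 rect [462.4 229.3] [59.2 59. ] yaw 0.4 circ [462.4 229. ] 30.1 mean [461.7 229.1]
dpos [-0.0057 -0.0113  0.2534] ang [0.0001 0.0002 0.0012] | pos [0.4609 0.2339 0.1274] rot [ 1.7996e+02  7.0000e-02 -1.7955e+02] F [ 0.3 -0.1 -0.1] w 0.0854 ff 0.0 t 2.4
```

{"op": "carry_out", "data": {
  "steps": [
    {"delta_pos":[-0.005,-0.0115,0.1],"angular":[0,0,0.0012],"gripper":-1},
    {"delta_pos":[-0.005,-0.0115,0.19],"angular":[0,0,0.0012],"gripper":-1},
    {"delta_pos":[-0.005,-0.0115,0.253],"angular":[0,0,0.0012],"gripper":-1},
    {"delta_pos":[-0.005,-0.0115,0.253],"angular":[0,0,0.0012],"gripper":-1},
    {"delta_pos":[-0.005,-0.0115,0.253],"angular":[0,0,0.0012],"gripper":1},
    {"delta_pos":[-0.005,-0.0115,0.253],"angular":[0,0,0.0012],"gripper":1},
    {"delta_pos":[-0.005,-0.0115,0.253],"angular":[0,0,0.0012],"gripper":1},
    {"delta_pos":[-0.005,-0.0115,0.253],"angular":[0,0,0.0012],"gripper":1}
  ],
  "squeeze": 40
}}

```text
t: 3.2
position: [0.4682, 0.2294, 0.0308]
tool_rot: [3.14, 0.01, 3.14]
wrist_force: [-1.7, -2.5, 21.5]
gripper_width: 0.0287
finger_force: 10.5
```

```bash
python3 -c "
from h import *
go(.635,-.2525,.15,180)"
```

```text
dpos [-0.4217 -1.2036 -0.2956] ang [ 0.0003  0.0016 -0.0002] | pos [0.4682 0.2294 0.0308] rot [179.91   0.58 179.92] F [-1.7 -2.5 21.5] w 0.0287 ff 10.542839365079999 t 3.2
```

```bash
python3 -c "
from h import *
p,d,K,T=snap('wrist','w2.png')
p2,d,K,T=snap('scene','s2.png')
go(.635,-.2525,.15,180)"
```

```text
dpos [-0.4195 -1.2042 -0.294 ] ang [ 0.0004  0.002  -0.0003] | pos [0.4694 0.2297 0.0315] rot [179.86   0.71 179.91] F [-0.3 -1.4 17.7] w 0.0123 ff 8.985853067133576 t 3.3
```

View pics/w2.png

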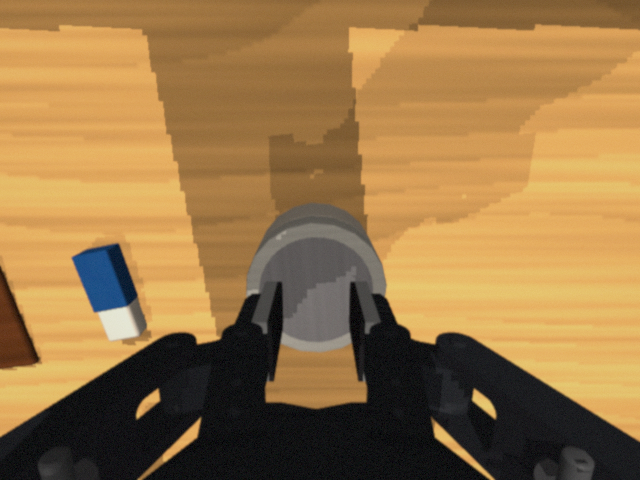

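View pics/s2.png

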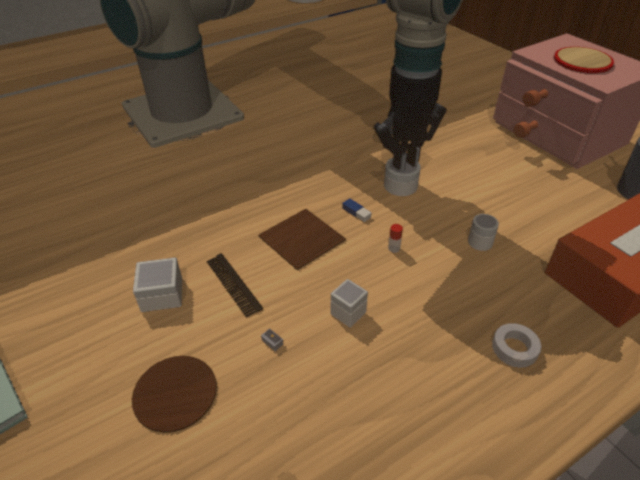

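The wrist view shows the jar at (316,290) with the closed fingers at (265–375, 330) over its far half, so the grasp missed. I'll locate the jar and the fingertips from the depth image.

```bash
python3 -c "
from h import *
p,d,K,T=snap('wrist')
fit(J[0],'wrist',d,K,T,.044)
for u,v in [(316,290),(280,260),(270,300),(360,300),(275,285),(355,285),(316,220),(200,250)]:
    z=d[v,u]; print(u,v,z,(T[:3,:3]@(np.linalg.inv(K)@[u,v,1]*z)+T[:3,3]).round(4))
go(.4694,.2297,.12,180)"
```

```text
round_wide_center score 0.86 n=10371/12037 ztop=0.046 rect [461.4 229.4] [58.4 57.9] yaw -40.5 circ [462.4 229.1] 30.5 mean [455.8 229.1]
316 290 0.15378784 [0.4634 0.2297 0.0461]
280 260 0.14962313 [0.4499 0.2149 0.0464]
270 300 0.14207661 [0.4622 0.2118 0.0579]
360 300 0.14005247 [0.4613 0.2465 0.0598]
275 285 0.15487435 [0.4618 0.2123 0.0444]
355 285 0.1545596 [0.4618 0.2462 0.0448]
316 220 0.14664395 [0.4335 0.2297 0.0447]
200 250 0.19558862 [0.4605 0.1678 0.0015]
dpos [-0.0028  0.0003 -0.2219] ang [ 0.0004  0.002  -0.0003] | pos [0.4694 0.2298 0.0312] rot [179.84   0.71 179.9 ] F [ 0.4 -0.1 15.9] w 0.0001 ff 8.276537703350186 t 3.4
```

{"op": "carry_out", "data": {
  "steps": [
    {"delta_pos":[0,0,-0.22],"angular":[0,0,0],"gripper":1},
    {"delta_pos":[0,0,-0.22],"angular":[0,0,0],"gripper":1},
    {"delta_pos":[0,0,-0.22],"angular":[0,0,0],"gripper":1},
    {"delta_pos":[0,0,-0.22],"angular":[0,0,0],"gripper":1}
  ]
}}

```text
t: 3.8
position: [0.4651, 0.2289, 0.1162]
tool_rot: [3.14, 0.006, 3.14]
wrist_force: [-0.5, -0.1, -0.0]
gripper_width: 0.0001
finger_force: 0.0
```

```bash
python3 -c "
from h import *
p,d,K,T=snap('wrist','w3.png')
s=bot.get_state(); R=Ro.from_euler('xyz',s['tool_rot']).as_matrix()
v,u=np.mgrid[0:480:1,0:640:1]; P=(np.linalg.inv(K)@np.vstack([u.ravel(),v.ravel(),np.ones(u.size)])*d.ravel()).T@T[:3,:3].T+T[:3,3]
Q=(P-s['position'])@R; Q=Q[(d.ravel()>0)&(abs(Q[:,0])<.02)&(abs(Q[:,1])<.08)&(P[:,2]>.055)]
for y in np.arange(-.08,.08,.01):
    q=Q[(Q[:,1]>=y)&(Q[:,1]<y+.01)]
    if len(q): print(round(y,2),len(q),'tool z max',q[:,2].max().round(4),'x range',q[:,0].min().round(3),q[:,0].max().round(3))
go(.4625,.2292,.12,180)"
```

```text
-0.07 40 tool z max -0.0968 x range 0.011 0.013
-0.06 3235 tool z max -0.0839 x range 0.007 0.015
-0.05 6659 tool z max -0.0718 x range -0.008 0.014
-0.04 6880 tool z max -0.0605 x range -0.009 0.014
-0.03 4270 tool z max -0.0559 x range -0.008 0.015
-0.02 5467 tool z max -0.0206 x range 0.007 0.02
-0.01 8294 tool z max -0.0177 x range -0.012 0.02
-0.0 8309 tool z max -0.0177 x range -0.011 0.02
0.01 5202 tool z max -0.0203 x range 0.006 0.02
0.02 4354 tool z max -0.0571 x range -0.008 0.015
0.03 7116 tool z max -0.0596 x range -0.009 0.014
0.04 6491 tool z max -0.0733 x range -0.007 0.015
0.05 3267 tool z max -0.085 x range 0.006 0.015
0.06 57 tool z max -0.0973 x range 0.011 0.013
dpos [ 0.0024  0.0022 -0.0141] ang [ 0.0001  0.0003 -0.0002] | pos [0.4635 0.2283 0.1143] rot [1.7996e+02 1.1000e-01 1.7992e+02] F [-1.1 -0.  -0.5] w -0.0004 ff 0.0 t 3.85
```

View pics/w3.png

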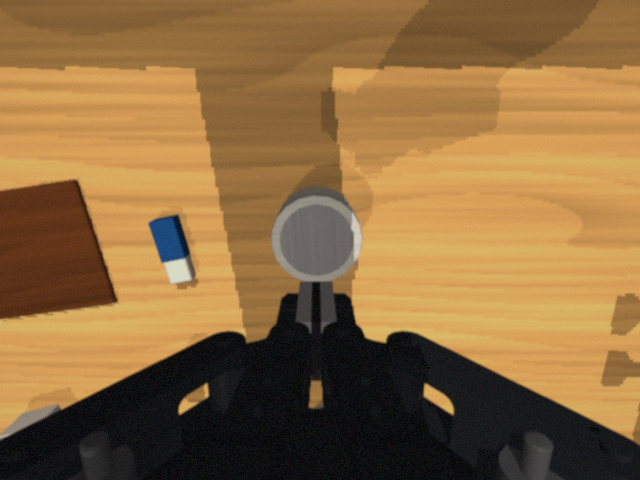

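The shut fingertips show at (318,280). They sit about 18 mm behind the reported TCP, not 19 mm ahead of it, which explains why they closed on top of the lid. I'll measure them open and at rest as well.

{"op": "carry_out", "data": {
  "steps": [
    {"delta_pos":[0,0,-0.05],"angular":[0,0,0],"gripper":1},
    {"delta_pos":[0,0,-0.05],"angular":[0,0,0],"gripper":1},
    {"delta_pos":[0,0,-0.05],"angular":[0,0,0],"gripper":1}
  ]
}}

```text
t: 4.15
position: [0.4626, 0.228, 0.1324]
tool_rot: [-3.141, -0.001, 3.14]
wrist_force: [-0.5, -0.7, -0.7]
gripper_width: 0.0001
finger_force: 0.0
```

```bash
cat >> h.py <<'E'
def tips():
    p,d,K,T=snap('wrist')
    s=bot.get_state(); R=Ro.from_euler('xyz',s['tool_rot']).as_matrix()
    v,u=np.mgrid[0:480,0:640]; P=(np.linalg.inv(K)@np.vstack([u.ravel(),v.ravel(),np.ones(u.size)])*d.ravel()).T@T[:3,:3].T+T[:3,3]
    Q=(P-s['position'])@R; ok=(d.ravel()>0)&(Q[:,2]<.03)&(P[:,2]>.065)&(Q[:,2]>-.12)&(abs(Q[:,1])<.08)
    for z in np.arange(-.12,.03,.01):
        q=Q[ok&(Q[:,2]>=z)&(Q[:,2]<z+.01)]
        if len(q)>5: print('z',z.round(2),len(q),'x %.3f..%.3f y %.3f..%.3f'%(*np.percentile(q[:,0],[1,99]),*np.percentile(q[:,1],[1,99])))
    print('tip z',np.sort(Q[ok,2])[-20].round(4))
E
python3 -c "
from h import *
tips(); go(.4625,.2292,.12,180)"
```

```text
z -0.12 4134 x 0.018..0.021 y -0.019..0.018
z -0.11 18543 x 0.005..0.020 y -0.056..0.057
z -0.1 18018 x -0.004..0.018 y -0.057..0.057
z -0.09 12967 x -0.006..0.018 y -0.050..0.050
z -0.08 8198 x -0.008..0.017 y -0.042..0.042
z -0.07 6082 x -0.008..0.014 y -0.036..0.035
z -0.06 1859 x -0.010..0.014 y -0.024..0.025
z -0.05 788 x 0.007..0.012 y -0.014..0.013
z -0.04 872 x 0.007..0.012 y -0.014..0.013
z -0.03 663 x 0.007..0.012 y -0.013..0.013
z -0.02 66 x 0.011..0.012 y -0.007..0.006
tip z -0.0186
dpos [-0.001   0.0035  0.0299] ang [-0.0001 -0.0003 -0.0002] | pos [0.4621 0.2278 0.132 ] rot [-1.7996e+02 -1.1000e-01  1.7991e+02] F [ 0.  -0.8  0.2] w -0.0003 ff 0.0 t 4.2
```

{"op": "carry_out", "data": {
  "steps": [
    {"delta_pos":[0,0,0],"angular":[0,0,0],"gripper":-1},
    {"delta_pos":[0,0,0],"angular":[0,0,0],"gripper":-1},
    {"delta_pos":[0,0,0],"angular":[0,0,0],"gripper":-1},
    {"delta_pos":[0,0,0],"angular":[0,0,0],"gripper":-1},
    {"delta_pos":[0,0,0],"angular":[0,0,0],"gripper":-1},
    {"delta_pos":[0,0,0],"angular":[0,0,0],"gripper":-1}
  ]
}}

```text
t: 4.8
position: [0.463, 0.2281, 0.1333]
tool_rot: [3.142, 0.0, 3.14]
wrist_force: [0.3, 0.2, -0.0]
gripper_width: 0.085
finger_force: 0.0
```

```bash
python3 -c "
from h import *
tips(); go(.4625,.2292,.12,180)"
```

```text
z -0.12 4759 x 0.017..0.021 y -0.025..0.024
z -0.11 12897 x 0.006..0.020 y -0.059..0.059
z -0.1 17610 x -0.007..0.018 y -0.065..0.066
z -0.09 16017 x -0.011..0.018 y -0.072..0.072
z -0.08 8414 x -0.010..0.014 y -0.072..0.072
z -0.07 1816 x 0.002..0.013 y -0.061..0.060
z -0.06 2321 x -0.009..0.012 y -0.056..0.055
z -0.05 2107 x -0.010..0.012 y -0.056..0.055
z -0.04 1523 x -0.010..0.012 y -0.055..0.054
z -0.03 220 x -0.009..0.011 y -0.043..0.043
tip z -0.0274
dpos [0.0014 0.0027 0.0335] ang [-0.      0.     -0.0002] | pos [0.4631 0.2281 0.1334] rot [-1.8000e+02  1.0000e-02  1.7991e+02] F [-1.8 -0.1  0.2] w 0.0854 ff 0.0 t 4.85
```

{"op": "carry_out", "data": {
  "steps": [
    {"delta_pos":[0.0015,0.0025,0.12],"angular":[0,0,0],"gripper":-1},
    {"delta_pos":[0.0015,0.0025,0.22],"angular":[0,0,0],"gripper":-1},
    {"delta_pos":[0.0015,0.0025,0.29],"angular":[0,0,0],"gripper":-1},
    {"delta_pos":[0.0015,0.0025,0.34],"angular":[0,0,0],"gripper":-1},
    {"delta_pos":[0.0015,0.0025,0.3685],"angular":[0,0,0],"gripper":-1},
    {"delta_pos":[0.0015,0.0025,0.3685],"angular":[0,0,0],"gripper":-1},
    {"delta_pos":[0.0015,0.0025,0.3685],"angular":[0,0,0],"gripper":-1}
  ]
}}

```text
t: 5.55
position: [0.4631, 0.2294, -0.0134]
tool_rot: [3.141, 0.001, 3.14]
wrist_force: [-0.2, 0.3, -0.2]
gripper_width: 0.0851
finger_force: 0.0
```

{"op": "carry_out", "data": {
  "steps": [
    {"delta_pos":[0,0,0],"angular":[0,0,0],"gripper":1},
    {"delta_pos":[0,0,0],"angular":[0,0,0],"gripper":1},
    {"delta_pos":[0,0,0],"angular":[0,0,0],"gripper":1},
    {"delta_pos":[0,0,0],"angular":[0,0,0],"gripper":1},
    {"delta_pos":[0,0,0],"angular":[0,0,0],"gripper":1}
  ]
}}

```text
t: 6.05
position: [0.4639, 0.2296, -0.0125]
tool_rot: [3.141, 0.003, 3.14]
wrist_force: [-1.1, 0.0, 6.5]
gripper_width: 0.0592
finger_force: 43.1
```

{"op": "carry_out", "data": {
  "steps": [
    {"delta_pos":[0,0,-0.05],"angular":[0,0,0],"gripper":1},
    {"delta_pos":[0,0,-0.13],"angular":[0,0,0],"gripper":1},
    {"delta_pos":[0,0,-0.22],"angular":[0,0,0],"gripper":1},
    {"delta_pos":[-0.04,-0.08,-0.27],"angular":[0,0,0],"gripper":1},
    {"delta_pos":[-0.08,-0.18,-0.3],"angular":[0,0,0],"gripper":1},
    {"delta_pos":[-0.12,-0.28,-0.3],"angular":[0,0,0],"gripper":1},
    {"delta_pos":[-0.16,-0.38,-0.3],"angular":[0,0,0],"gripper":1},
    {"delta_pos":[-0.2,-0.48,-0.3],"angular":[0,0,0],"gripper":1}
  ]
}}

```text
t: 6.85
position: [0.5424, 0.0355, 0.1063]
tool_rot: [3.141, 0.001, 3.14]
wrist_force: [0.7, -0.1, -1.7]
gripper_width: 0.0591
finger_force: 43.7
```

```bash
python3 -c "
from h import *
go(.6345,-.2525,.06,180)"
```

```text
dpos [-0.2312 -0.7197  0.1158] ang [ 0.      0.0001 -0.0002] | pos [0.5424 0.0355 0.1063] rot [1.7999e+02 4.0000e-02 1.7993e+02] F [ 0.7 -0.1 -1.7] w 0.0591 ff 43.693798184394836 t 6.85
```

{"op": "carry_out", "data": {
  "steps": [
    {"delta_pos":[-0.04,-0.1,0],"angular":[0,0,0],"gripper":1},
    {"delta_pos":[-0.08,-0.21,0],"angular":[0,0,0],"gripper":1},
    {"delta_pos":[-0.12,-0.33,0],"angular":[0,0,0],"gripper":1},
    {"delta_pos":[-0.16,-0.45,0],"angular":[0,0,0],"gripper":1},
    {"delta_pos":[-0.19,-0.56,0.03],"angular":[0,0,0],"gripper":1},
    {"delta_pos":[-0.22,-0.66,0.07],"angular":[0,0,0],"gripper":1},
    {"delta_pos":[-0.23,-0.72,0.115],"angular":[0,0,0],"gripper":1},
    {"delta_pos":[-0.23,-0.72,0.115],"angular":[0,0,0],"gripper":1}
  ]
}}

```text
t: 7.65
position: [0.6321, -0.254, 0.0567]
tool_rot: [3.141, -0.004, 3.136]
wrist_force: [-0.3, 1.3, -1.8]
gripper_width: 0.059
finger_force: 43.7
```

```bash
python3 -c "
from h import *
bot.get_state()
p,d,K,T=snap('top','t2.png')
fit('round_coaster','top',d,K,T,.005)
fit(J[0],'top',d,K,T,.115)
go(.6345,-.2525,-.006,180)"
```

```text
round_coaster score 0.56 n=734/782 ztop=0.005 rect [ 623.1 -226.7] [79.9 46. ] yaw 41.6 circ [ 626.9 -230. ] 43.3 mean [ 622.2 -228.6]
round_wide_center score 0.75 n=89/235 ztop=0.112 rect [ 618.9 -235.2] [21.5 18.9] yaw 41.4 circ [ 617.3 -233.4] 12.2 mean [ 616.6 -234. ]
dpos [-0.0036 -0.0053  0.1643] ang [ 0.0002 -0.0002 -0.0002] | pos [ 0.6331 -0.2505  0.0597] rot [ 1.7994e+02 -6.0000e-02  1.7992e+02] F [ 0.1 -0.1 -1.2] w 0.059 ff 43.715550005435944 t 7.8
```

{"op": "carry_out", "data": {
  "steps": [
    {"delta_pos":[-0.0036,-0.005,0.08],"angular":[0,0,0],"gripper":1},
    {"delta_pos":[-0.0036,-0.005,0.13],"angular":[0,0,0],"gripper":1},
    {"delta_pos":[-0.0036,-0.005,0.155],"angular":[0,0,0],"gripper":1},
    {"delta_pos":[-0.0036,-0.005,0.167],"angular":[0,0,0],"gripper":1},
    {"delta_pos":[-0.0036,-0.005,0.167],"angular":[0,0,0],"gripper":1},
    {"delta_pos":[-0.0036,-0.005,0.167],"angular":[0,0,0],"gripper":1}
  ]
}}

```text
t: 8.4
position: [0.6362, -0.2533, -0.0054]
tool_rot: [-3.14, 0.002, 3.141]
wrist_force: [1.0, 0.1, -1.4]
gripper_width: 0.0594
finger_force: 44.0
```

{"op": "carry_out", "data": {
  "steps": [
    {"delta_pos":[0,0,0],"angular":[0,0,0],"gripper":-1},
    {"delta_pos":[0,0,0],"angular":[0,0,0],"gripper":-1},
    {"delta_pos":[0,0,0],"angular":[0,0,0],"gripper":-1},
    {"delta_pos":[0,0,0],"angular":[0,0,0],"gripper":-1},
    {"delta_pos":[0,0,-0.1],"angular":[0,0,0],"gripper":-1},
    {"delta_pos":[0,0,-0.2],"angular":[0,0,0],"gripper":-1},
    {"delta_pos":[0,0,-0.3],"angular":[0,0,0],"gripper":-1},
    {"delta_pos":[0,0,-0.35],"angular":[0,0,0],"gripper":-1}
  ]
}}

```text
t: 9.2
position: [0.6373, -0.2543, 0.1379]
tool_rot: [-3.139, 0.006, 3.14]
wrist_force: [1.1, 0.4, 1.0]
gripper_width: 0.0854
finger_force: 0.0
```

```bash
python3 -c "
from h import *
snap('wrist');p,d,K,T=snap('wrist')
fit('round_coaster','wrist',d,K,T,.005)
fit(J[0],'wrist',d,K,T,.049)
go(.643,.2402,.12,180)"
```

```text
round_coaster score 0.60 n=5298/5332 ztop=0.004 rect [ 630.6 -254.8] [94.4 97.7] yaw 2.6 circ [ 632.2 -254.4] 49.5 mean [ 617.1 -255.8]
round_wide_center score 0.76 n=5470/5984 ztop=0.048 rect [ 633.7 -253.3] [58.1 59.1] yaw -24.0 circ [ 633.6 -253.5] 29.8 mean [ 632.9 -253.3]
dpos [-0.0178  1.2335  0.0326] ang [-0.      0.0001 -0.0002] | pos [ 0.6351 -0.2532  0.1332] rot [-1.7999e+02  3.0000e-02  1.7991e+02] F [-0.1  0.1 -0.9] w 0.0854 ff 0.0 t 9.4
```

{"op": "carry_out", "data": {
  "steps": [
    {"delta_pos":[-0.018,0.9,0],"angular":[0,0,0],"gripper":-1},
    {"delta_pos":[-0.018,0.9,0],"angular":[0,0,0],"gripper":-1},
    {"delta_pos":[-0.018,0.9,0],"angular":[0,0,0],"gripper":-1},
    {"delta_pos":[-0.018,0.9,0],"angular":[0,0,0],"gripper":-1},
    {"delta_pos":[-0.018,0.9,0],"angular":[0,0,0],"gripper":-1},
    {"delta_pos":[-0.018,0.9,0],"angular":[0,0,0],"gripper":-1},
    {"delta_pos":[-0.018,0.9,0],"angular":[0,0,0],"gripper":-1},
    {"delta_pos":[-0.018,0.9,0],"angular":[0,0,0],"gripper":-1}
  ]
}}

```text
t: 10.2
position: [0.6405, 0.1118, 0.1303]
tool_rot: [3.14, -0.005, -3.137]
wrist_force: [-0.3, -0.0, 0.1]
gripper_width: 0.0854
finger_force: 0.0
```

{"op": "carry_out", "data": {
  "steps": [
    {"delta_pos":[0,0.12,0],"angular":[0,0,0],"gripper":-1},
    {"delta_pos":[0,0.23,0],"angular":[0,0,0],"gripper":-1},
    {"delta_pos":[0,0.3,0],"angular":[0,0,0],"gripper":-1},
    {"delta_pos":[0,0.333,0.03],"angular":[0,0,0],"gripper":-1},
    {"delta_pos":[0,0.333,0.03],"angular":[0,0,0],"gripper":-1},
    {"delta_pos":[0,0.333,0.03],"angular":[0,0,0],"gripper":-1}
  ]
}}

```text
t: 10.8
position: [0.6417, 0.2384, 0.1189]
tool_rot: [-3.14, -0.004, 3.139]
wrist_force: [-0.3, -1.3, 0.8]
gripper_width: 0.0852
finger_force: 0.0
```

```bash
python3 -c "
from h import *
snap('wrist');p,d,K,T=snap('wrist')
fit(J[1],'wrist',d,K,T,.044)
go(.643,.2402,-.01,180)"
```

```text
round_small_center score 0.60 n=2444/2934 ztop=0.047 rect [643.8 240.1] [38.  37.5] yaw 4.7 circ [643.6 240.2] 19.4 mean [643.5 240.1]
dpos [3.000e-04 5.000e-03 3.274e-01] ang [-0.0001 -0.0001 -0.0006] | pos [0.6432 0.2383 0.121 ] rot [-1.7997e+02 -2.0000e-02  1.7980e+02] F [-0.3 -0.5  0.9] w 0.0855 ff 0.0 t 10.95
```

{"op": "carry_out", "data": {
  "steps": [
    {"delta_pos":[-0.0005,0.005,0.11],"angular":[0,0,0],"gripper":-1},
    {"delta_pos":[-0.0005,0.005,0.2],"angular":[0,0,0],"gripper":-1},
    {"delta_pos":[-0.0005,0.005,0.27],"angular":[0,0,0],"gripper":-1},
    {"delta_pos":[-0.0005,0.005,0.31],"angular":[0,0,0],"gripper":-1},
    {"delta_pos":[-0.0005,0.005,0.33],"angular":[0,0,0],"gripper":-1},
    {"delta_pos":[-0.0005,0.005,0.33],"angular":[0,0,0],"gripper":-1},
    {"delta_pos":[-0.0005,0.005,0.33],"angular":[0,0,0],"gripper":-1}
  ]
}}

```text
t: 11.65
position: [0.6448, 0.2422, -0.0092]
tool_rot: [3.141, 0.003, 3.14]
wrist_force: [0.3, 1.1, -0.8]
gripper_width: 0.0854
finger_force: 0.0
```

{"op": "carry_out", "data": {
  "steps": [
    {"delta_pos":[0,0,0],"angular":[0,0,0],"gripper":1},
    {"delta_pos":[0,0,0],"angular":[0,0,0],"gripper":1},
    {"delta_pos":[0,0,0],"angular":[0,0,0],"gripper":1},
    {"delta_pos":[0,0,0],"angular":[0,0,0],"gripper":1},
    {"delta_pos":[0,0,0],"angular":[0,0,0],"gripper":1},
    {"delta_pos":[0,0,0],"angular":[0,0,0],"gripper":1}
  ],
  "squeeze": 30
}}

```text
t: 12.25
position: [0.644, 0.2423, -0.0099]
tool_rot: [3.141, 0.001, 3.14]
wrist_force: [-0.8, -0.9, 5.5]
gripper_width: 0.0371
finger_force: 30.4
```

```bash
python3 -c "
from h import *
go(.6337,-.2532,.12,180)"
```

```text
dpos [ 0.0234 -1.2386 -0.3251] ang [ 0.0001  0.0002 -0.0002] | pos [ 0.644   0.2423 -0.0099] rot [1.7998e+02 8.0000e-02 1.7992e+02] F [-0.8 -0.9  5.5] w 0.0371 ff 30.42189583182335 t 12.25
```

{"op": "carry_out", "data": {
  "steps": [
    {"delta_pos":[0,0,-0.05],"angular":[0,0,0],"gripper":1},
    {"delta_pos":[0,0,-0.13],"angular":[0,0,0],"gripper":1},
    {"delta_pos":[0,0,-0.22],"angular":[0,0,0],"gripper":1},
    {"delta_pos":[0.005,-0.08,-0.29],"angular":[0,0,0],"gripper":1},
    {"delta_pos":[0.01,-0.18,-0.325],"angular":[0,0,0],"gripper":1},
    {"delta_pos":[0.015,-0.29,-0.325],"angular":[0,0,0],"gripper":1},
    {"delta_pos":[0.02,-0.4,-0.325],"angular":[0,0,0],"gripper":1},
    {"delta_pos":[0.02,-0.51,-0.325],"angular":[0,0,0],"gripper":1}
  ]
}}

```text
t: 13.05
position: [0.6339, 0.0367, 0.1185]
tool_rot: [3.141, -0.001, 3.141]
wrist_force: [0.1, -0.5, -1.2]
gripper_width: 0.0372
finger_force: 30.4
```

{"op": "carry_out", "data": {
  "steps": [
    {"delta_pos":[0,-0.11,0],"angular":[0,0,0],"gripper":1},
    {"delta_pos":[0,-0.22,0],"angular":[0,0,0],"gripper":1},
    {"delta_pos":[0,-0.33,0],"angular":[0,0,0],"gripper":1},
    {"delta_pos":[0,-0.44,0],"angular":[0,0,0],"gripper":1},
    {"delta_pos":[0,-0.55,0],"angular":[0,0,0],"gripper":1},
    {"delta_pos":[0,-0.65,0],"angular":[0,0,0],"gripper":1},
    {"delta_pos":[0,-0.71,0],"angular":[0,0,0],"gripper":1},
    {"delta_pos":[0,-0.72,0],"angular":[0,0,0],"gripper":1}
  ]
}}

```text
t: 13.85
position: [0.6339, -0.253, 0.1181]
tool_rot: [-3.141, -0.001, 3.136]
wrist_force: [-0.0, 0.5, -0.6]
gripper_width: 0.0375
finger_force: 30.4
```

```bash
python3 -c "
from h import *
snap('wrist');p,d,K,T=snap('wrist','w4.png')
fit(J[1],'wrist',d,K,T,.174)
go(.6337,-.2532,.04,180)"
```

```text
round_small_center score 0.75 n=9933/13255 ztop=0.174 rect [ 631.5 -250.7] [38.9 36.9] yaw 14.7 circ [ 631.4 -250.5] 19.7 mean [ 631.  -250.5]
dpos [ 0.0002 -0.0104  0.1958] ang [ 0.0002 -0.0002 -0.0003] | pos [ 0.6339 -0.2492  0.1183] rot [ 1.7991e+02 -8.0000e-02  1.7991e+02] F [-1.1  0.5 -0.9] w 0.0371 ff 30.403592437505722 t 14.0
```

View pics/w4.png

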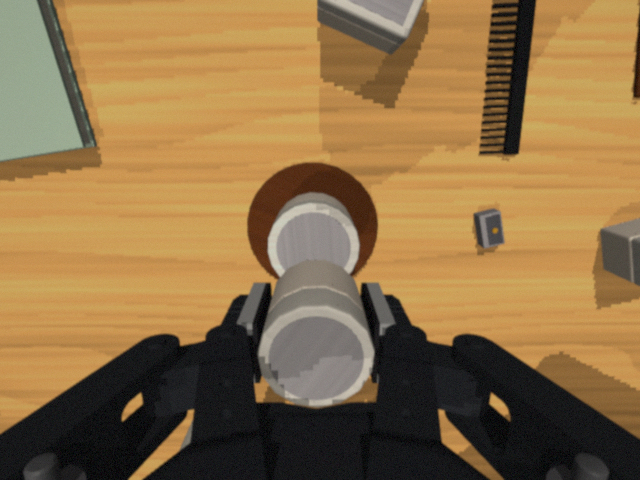

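The held jar, at (318,350), is upright, and the wide jar's lid below it shows at (314,243) on the round coaster. I'm lowering.

{"op": "carry_out", "data": {
  "steps": [
    {"delta_pos":[-0.0035,-0.009,0.07],"angular":[0,0,0],"gripper":1},
    {"delta_pos":[-0.0035,-0.009,0.13],"angular":[0,0,0],"gripper":1},
    {"delta_pos":[-0.0035,-0.009,0.17],"angular":[0,0,0],"gripper":1},
    {"delta_pos":[-0.0035,-0.009,0.185],"angular":[0,0,0],"gripper":1},
    {"delta_pos":[-0.0035,-0.009,0.195],"angular":[0,0,0],"gripper":1},
    {"delta_pos":[-0.0035,-0.009,0.195],"angular":[0,0,0],"gripper":1},
    {"delta_pos":[-0.0035,-0.009,0.195],"angular":[0,0,0],"gripper":1}
  ]
}}

```text
t: 14.7
position: [0.6368, -0.2538, 0.0423]
tool_rot: [-3.141, 0.002, 3.14]
wrist_force: [-0.0, -0.4, -0.9]
gripper_width: 0.0373
finger_force: 30.4
```

```bash
python3 -c "
from h import *
go(.6353,-.2530,.0385,180)"
```

```text
dpos [0.0038 0.002  0.0096] ang [-0.0001  0.0003 -0.0002] | pos [ 0.6368 -0.2538  0.0423] rot [-1.7995e+02  1.0000e-01  1.7993e+02] F [-0.  -0.4 -0.9] w 0.0373 ff 30.40176585316658 t 14.7
```

{"op": "carry_out", "data": {
  "steps": [
    {"delta_pos":[0.002,0.002,0.004],"angular":[0,0,0],"gripper":1},
    {"delta_pos":[0.002,0.002,0.007],"angular":[0,0,0],"gripper":1},
    {"delta_pos":[0.002,0.002,0.007],"angular":[0,0,0],"gripper":1},
    {"delta_pos":[0.002,0.002,0.007],"angular":[0,0,0],"gripper":1}
  ]
}}

```text
t: 15.1
position: [0.6356, -0.253, 0.0391]
tool_rot: [-3.141, 0.001, 3.14]
wrist_force: [0.4, 0.4, 2.8]
gripper_width: 0.0376
finger_force: 30.4
```

{"op": "carry_out", "data": {
  "steps": [
    {"delta_pos":[0,0,0],"angular":[0,0,0],"gripper":-1},
    {"delta_pos":[0,0,0],"angular":[0,0,0],"gripper":-1},
    {"delta_pos":[0,0,0],"angular":[0,0,0],"gripper":-1},
    {"delta_pos":[0,0,0],"angular":[0,0,0],"gripper":-1},
    {"delta_pos":[0,0,0],"angular":[0,0,0],"gripper":-1},
    {"delta_pos":[0,0,-0.1],"angular":[0,0,0],"gripper":-1},
    {"delta_pos":[0,0,-0.2],"angular":[0,0,0],"gripper":-1},
    {"delta_pos":[0,0,-0.3],"angular":[0,0,0],"gripper":-1}
  ]
}}

```text
t: 15.9
position: [0.6346, -0.2525, 0.1592]
tool_rot: [3.141, -0.001, 3.14]
wrist_force: [-0.2, 0.5, 0.6]
gripper_width: 0.0857
finger_force: 0.0
```

```bash
python3 -c "
from h import *
snap('wrist');p,d,K,T=snap('wrist')
fit(J[1],'wrist',d,K,T,.093); fit(J[0],'wrist',d,K,T,.049)
go(.478,-.213,.12,180)"
```

```text
round_small_center score 0.89 n=2477/2940 ztop=0.093 rect [ 635.  -254.1] [37.3 36.5] yaw 0.0 circ [ 634.7 -253.8] 19.1 mean [ 634.5 -253.8]
round_wide_center score 0.89 n=1841/2212 ztop=0.049 rect [ 629.9 -254.5] [48.6 58.7] yaw 4.2 circ [ 635.1 -254.1] 29.7 mean [ 624.  -254.8]
dpos [0.3959 0.1002 0.0989] ang [-0.0002  0.0005 -0.0002] | pos [ 0.6362 -0.2533  0.1601] rot [-179.91    0.18  179.92] F [-0.3  0.1 -0.2] w 0.0854 ff 0.0 t 16.1
```

{"op": "carry_out", "data": {
  "steps": [
    {"delta_pos":[0.1,0.025,0],"angular":[0,0,0.015],"gripper":-1},
    {"delta_pos":[0.2,0.05,0],"angular":[0,0,0.03],"gripper":-1},
    {"delta_pos":[0.3,0.075,0.03],"angular":[0,0,0.045],"gripper":-1},
    {"delta_pos":[0.396,0.1,0.08],"angular":[0,0,0.0605],"gripper":-1},
    {"delta_pos":[0.396,0.1,0.1],"angular":[0,0,0.0605],"gripper":-1},
    {"delta_pos":[0.396,0.1,0.1],"angular":[0,0,0.0605],"gripper":-1},
    {"delta_pos":[0.396,0.1,0.1],"angular":[0,0,0.0605],"gripper":-1}
  ]
}}

```text
t: 16.8
position: [0.4773, -0.2128, 0.1179]
tool_rot: [3.142, 0.0, 2.76]
wrist_force: [-0.5, -0.3, -0.2]
gripper_width: 0.0856
finger_force: 0.0
```

```bash
python3 -c "
from h import *
snap('wrist','w5.png');p,d,K,T=snap('wrist')
fit(J[2],'wrist',d,K,T,.044)
go(.4785,-.213,-.014,158.1)"
```

```text
square_wide_center score 0.59 n=6906/7631 ztop=0.046 rect [ 476.9 -215. ] [56.1 56.4] yaw -21.8 circ [ 477.2 -215.3] 38.6 mean [ 476.1 -214.7]
dpos [0.0021 0.0011 0.3333] ang [-0.0001  0.0004  0.0002] | pos [ 0.4788 -0.2135  0.1193] rot [-1.7998e+02  1.5000e-01  1.5816e+02] F [0.6 0.2 0.5] w 0.0856 ff 0.0 t 16.95
```

View pics/w5.png

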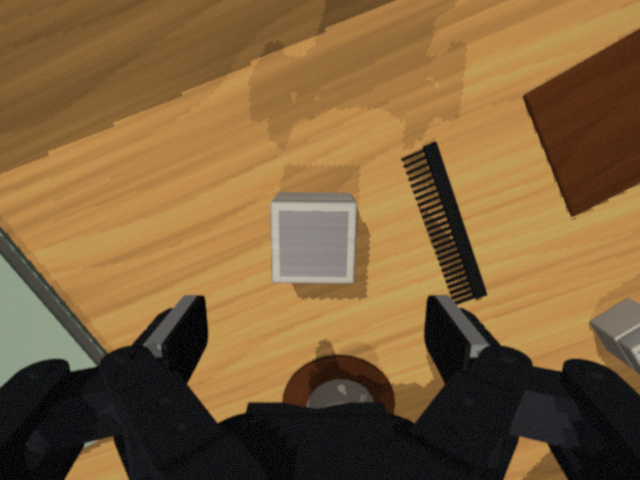

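The jar, at (314,242), is square to the fingers, and the comb, at (447,222), is clear of them. I'm descending and gripping.

{"op": "carry_out", "data": {
  "steps": [
    {"delta_pos":[0.002,-0.001,0.11],"angular":[0,0,0],"gripper":-1},
    {"delta_pos":[0.002,-0.001,0.2],"angular":[0,0,0],"gripper":-1},
    {"delta_pos":[0.002,-0.001,0.27],"angular":[0,0,0],"gripper":-1},
    {"delta_pos":[0.002,-0.001,0.31],"angular":[0,0,0],"gripper":-1},
    {"delta_pos":[0.002,-0.001,0.333],"angular":[0,0,0],"gripper":-1},
    {"delta_pos":[0.002,-0.001,0.333],"angular":[0,0,0],"gripper":-1},
    {"delta_pos":[0.002,-0.001,0.333],"angular":[0,0,0],"gripper":-1}
  ]
}}

```text
t: 17.65
position: [0.4772, -0.2133, -0.014]
tool_rot: [-3.141, 0.002, 2.76]
wrist_force: [-0.4, -0.2, 1.2]
gripper_width: 0.0856
finger_force: 0.0
```

{"op": "carry_out", "data": {
  "steps": [
    {"delta_pos":[0,0,0],"angular":[0,0,0],"gripper":1},
    {"delta_pos":[0,0,0],"angular":[0,0,0],"gripper":1},
    {"delta_pos":[0,0,0],"angular":[0,0,0],"gripper":1},
    {"delta_pos":[0,0,0],"angular":[0,0,0],"gripper":1},
    {"delta_pos":[0,0,0],"angular":[0,0,0],"gripper":1}
  ],
  "squeeze": 40
}}

```text
t: 18.15
position: [0.477, -0.2134, -0.0136]
tool_rot: [-3.141, 0.003, 2.76]
wrist_force: [-0.3, -0.2, 6.5]
gripper_width: 0.0559
finger_force: 43.8
```

```bash
python3 -c "
from h import *
go(.486,.0127,.08,188.5)"
```

```text
dpos [ 0.189   0.5327 -0.2349] ang [-0.0002  0.0004 -0.0844] | pos [ 0.477  -0.2134 -0.0136] rot [-1.7996e+02  1.5000e-01  1.5813e+02] F [-0.3 -0.2  6.5] w 0.0559 ff 43.75158816576004 t 18.15
```

{"op": "carry_out", "data": {
  "steps": [
    {"delta_pos":[0,0,-0.06],"angular":[0,0,0],"gripper":1},
    {"delta_pos":[0,0,-0.15],"angular":[0,0,0],"gripper":1},
    {"delta_pos":[0,0,-0.23],"angular":[0,0,0],"gripper":1},
    {"delta_pos":[0.03,0.08,-0.235],"angular":[0,0,-0.015],"gripper":1},
    {"delta_pos":[0.07,0.19,-0.235],"angular":[0,0,-0.035],"gripper":1},
    {"delta_pos":[0.11,0.3,-0.235],"angular":[0,0,-0.055],"gripper":1},
    {"delta_pos":[0.15,0.41,-0.235],"angular":[0,0,-0.075],"gripper":1},
    {"delta_pos":[0.18,0.5,-0.235],"angular":[0,0,-0.084],"gripper":1}
  ]
}}

```text
t: 18.95
position: [0.4822, 0.0022, 0.0788]
tool_rot: [3.141, -0.001, -2.991]
wrist_force: [-0.0, -0.0, -1.8]
gripper_width: 0.0556
finger_force: 43.2
```

```bash
python3 -c "
from h import *
go(.486,.0127,.06,188.5)"
```

```text
dpos [-0.0134  0.0244  0.0469] ang [ 0.0001 -0.0002  0.0003] | pos [0.4822 0.0022 0.0788] rot [ 1.7995e+02 -6.0000e-02 -1.7139e+02] F [-0.  -0.  -1.8] w 0.0556 ff 43.196319937705994 t 18.95
```

{"op": "carry_out", "data": {
  "steps": [
    {"delta_pos":[-0.01,0.028,0.03],"angular":[0,0,0],"gripper":1},
    {"delta_pos":[-0.01,0.028,0.1],"angular":[0,0,0],"gripper":1},
    {"delta_pos":[-0.01,0.028,0.15],"angular":[0,0,0],"gripper":1},
    {"delta_pos":[-0.01,0.028,0.15],"angular":[0,0,0],"gripper":1},
    {"delta_pos":[-0.01,0.028,0.15],"angular":[0,0,0],"gripper":1}
  ]
}}

```text
t: 19.45
position: [0.4851, 0.0112, 0.0186]
tool_rot: [3.141, -0.002, -2.996]
wrist_force: [-0.3, 0.2, -0.6]
gripper_width: 0.0557
finger_force: 43.1
```

```bash
python3 -c "
from h import *
snap('wrist');p,d,K,T=snap('wrist')
fit(J[2],'wrist',d,K,T,.0795); fit('square_coaster','wrist',d,K,T,.005)
go(.486,.0127,-.0085,188.5)"
```

```text
square_wide_center score 0.66 n=22468/28015 ztop=0.079 rect [479.9   9.8] [46.5 54.5] yaw 8.3 circ [479.2   9.7] 33.6 mean [477.1   9.4]
square_coaster score 0.57 n=16370/16556 ztop=0.007 rect [465.7   9. ] [ 62.5 100.9] yaw 7.7 circ [466.7   9.2] 58.0 mean [454.5   8. ]
dpos [0.0025 0.0046 0.072 ] ang [-0.0001  0.0004 -0.0005] | pos [0.4872 0.0111 0.0203] rot [-1.7996e+02  1.4000e-01 -1.7166e+02] F [-0.7 -0.1 -1.3] w 0.0559 ff 43.06945323944092 t 19.65
```

{"op": "carry_out", "data": {
  "steps": [
    {"delta_pos":[0,0.003,0.03],"angular":[0,0,0],"gripper":1},
    {"delta_pos":[0,0.003,0.055],"angular":[0,0,0],"gripper":1},
    {"delta_pos":[0,0.003,0.067],"angular":[0,0,0],"gripper":1},
    {"delta_pos":[0,0.003,0.072],"angular":[0,0,0],"gripper":1},
    {"delta_pos":[0,0.003,0.072],"angular":[0,0,0],"gripper":1},
    {"delta_pos":[0,0.003,0.072],"angular":[0,0,0],"gripper":1}
  ]
}}

```text
t: 20.25
position: [0.4844, 0.0128, -0.0087]
tool_rot: [3.141, -0.003, -2.995]
wrist_force: [-7.5, 0.1, 15.7]
gripper_width: 0.0555
finger_force: 45.0
```

```bash
python3 -c "
from h import *
go(.486,.0127,-.0085,188.5)"
```

```text
dpos [-0.004  -0.0009 -0.0006] ang [ 0.0001 -0.0004 -0.0003] | pos [ 0.4844  0.0128 -0.0087] rot [ 1.7997e+02 -1.5000e-01 -1.7162e+02] F [-7.5  0.1 15.7] w 0.0555 ff 44.98340427875519 t 20.25
```

{"op": "carry_out", "data": {
  "steps": [
    {"delta_pos":[-0.002,0,-0.004],"angular":[0,0,0],"gripper":1},
    {"delta_pos":[-0.002,0,-0.004],"angular":[0,0,0],"gripper":-1},
    {"delta_pos":[-0.002,0,-0.004],"angular":[0,0,0],"gripper":-1},
    {"delta_pos":[-0.002,0,-0.004],"angular":[0,0,0],"gripper":-1},
    {"delta_pos":[-0.002,0,-0.004],"angular":[0,0,0],"gripper":-1},
    {"delta_pos":[0,0,-0.1],"angular":[0,0,0],"gripper":-1},
    {"delta_pos":[0,0,-0.2],"angular":[0,0,0],"gripper":-1},
    {"delta_pos":[0,0,-0.35],"angular":[0,0,0],"gripper":-1}
  ]
}}

```text
t: 21.05
position: [0.4838, 0.0129, 0.12]
tool_rot: [3.141, -0.004, -2.996]
wrist_force: [0.7, 0.1, 0.2]
gripper_width: 0.0852
finger_force: 0.0
```

```bash
python3 -c "
from h import *
snap('wrist');p,d,K,T=snap('wrist')
fit(J[2],'wrist',d,K,T,.049); fit('square_coaster','wrist',d,K,T,.005)
go(.648,-.0104,.12,195.6)"
```

```text
square_wide_center score 0.97 n=6628/7230 ztop=0.049 rect [486.6  12.3] [55.3 55.3] yaw 8.4 circ [487.1  12.5] 38.1 mean [485.9  12.3]
square_coaster score 0.92 n=8333/8410 ztop=0.004 rect [484.6  11.4] [ 98.8 100. ] yaw 8.8 circ [485.1  11.2] 68.2 mean [470.3   8.8]
dpos [-0.389  -0.1152  0.0067] ang [-0.0002  0.0006 -0.0201] | pos [0.4873 0.0125 0.122 ] rot [-179.94    0.23 -171.62] F [-0.6  0.2 -0. ] w 0.0857 ff 0.0 t 21.25
```

{"op": "carry_out", "data": {
  "steps": [
    {"delta_pos":[-0.1,-0.03,0],"angular":[0,0,-0.006],"gripper":-1},
    {"delta_pos":[-0.21,-0.06,0],"angular":[0,0,-0.012],"gripper":-1},
    {"delta_pos":[-0.32,-0.09,0],"angular":[0,0,-0.02],"gripper":-1},
    {"delta_pos":[-0.387,-0.115,0],"angular":[0,0,-0.02],"gripper":-1},
    {"delta_pos":[-0.387,-0.115,0],"angular":[0,0,-0.02],"gripper":-1},
    {"delta_pos":[-0.387,-0.115,0],"angular":[0,0,-0.02],"gripper":-1}
  ]
}}

```text
t: 21.85
position: [0.644, -0.0102, 0.1176]
tool_rot: [3.14, -0.005, -2.87]
wrist_force: [-0.0, -0.8, -0.4]
gripper_width: 0.0853
finger_force: 0.0
```

```bash
python3 -c "
from h import *
snap('wrist','w6.png');p,d,K,T=snap('wrist')
fit(J[3],'wrist',d,K,T,.044)
go(.648,-.0104,-.01,195.6)"
```

```text
square_small_center score 0.55 n=2869/3428 ztop=0.046 rect [646.6 -11.9] [36.7 35.9] yaw 15.6 circ [646.9 -11.7] 24.5 mean [646.5 -11.9]
dpos [-0.0118 -0.0047  0.3225] ang [ 0.0002 -0.0005 -0.0001] | pos [ 0.6434 -0.0099  0.119 ] rot [ 179.93   -0.18 -164.42] F [-0.4 -0.4  0.1] w 0.0852 ff 0.0 t 22.0
```

View pics/w6.png

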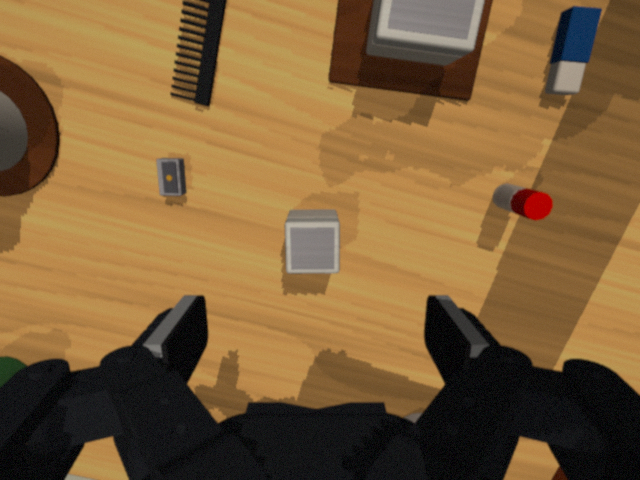

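The small square jar, at (313,245), is square to the fingers, and the sharpener (171,176) and lip balm (530,203) are clear of them.

{"op": "carry_out", "data": {
  "steps": [
    {"delta_pos":[-0.009,-0.005,0.11],"angular":[0,0,0],"gripper":-1},
    {"delta_pos":[-0.009,-0.005,0.2],"angular":[0,0,0],"gripper":-1},
    {"delta_pos":[-0.009,-0.005,0.27],"angular":[0,0,0],"gripper":-1},
    {"delta_pos":[-0.009,-0.005,0.305],"angular":[0,0,0],"gripper":-1},
    {"delta_pos":[-0.009,-0.005,0.322],"angular":[0,0,0],"gripper":-1},
    {"delta_pos":[-0.009,-0.005,0.322],"angular":[0,0,0],"gripper":-1},
    {"delta_pos":[-0.009,-0.005,0.322],"angular":[0,0,0],"gripper":-1}
  ]
}}

```text
t: 22.7
position: [0.6508, -0.0113, -0.0069]
tool_rot: [-3.141, 0.002, -2.87]
wrist_force: [0.3, -0.1, 0.5]
gripper_width: 0.0854
finger_force: 0.0
```

{"op": "carry_out", "data": {
  "steps": [
    {"delta_pos":[0,0,0],"angular":[0,0,0],"gripper":1},
    {"delta_pos":[0,0,0],"angular":[0,0,0],"gripper":1},
    {"delta_pos":[0,0,0],"angular":[0,0,0],"gripper":1},
    {"delta_pos":[0,0,0],"angular":[0,0,0],"gripper":1},
    {"delta_pos":[0,0,0],"angular":[0,0,0],"gripper":1},
    {"delta_pos":[0,0,0],"angular":[0,0,0],"gripper":1}
  ],
  "squeeze": 30
}}

```text
t: 23.3
position: [0.6503, -0.0113, -0.0077]
tool_rot: [-3.141, 0.001, -2.87]
wrist_force: [-0.1, -0.3, 4.9]
gripper_width: 0.0358
finger_force: 30.9
```

```bash
python3 -c "
from h import *
go(.487,.0125,.11,188.4)"
```

```text
dpos [ 0.3769  0.1667 -0.2948] ang [-0.0001  0.0002  0.0199] | pos [ 0.6503 -0.0113 -0.0077] rot [-1.7997e+02  7.0000e-02 -1.6442e+02] F [-0.1 -0.3  4.9] w 0.0358 ff 30.891861766576767 t 23.3
```

{"op": "carry_out", "data": {
  "steps": [
    {"delta_pos":[0,0,-0.08],"angular":[0,0,0],"gripper":1},
    {"delta_pos":[0,0,-0.19],"angular":[0,0,0],"gripper":1},
    {"delta_pos":[0,0,-0.28],"angular":[0,0,0],"gripper":1},
    {"delta_pos":[0.09,0.04,-0.295],"angular":[0,0,0.005],"gripper":1},
    {"delta_pos":[0.19,0.08,-0.295],"angular":[0,0,0.01],"gripper":1},
    {"delta_pos":[0.29,0.13,-0.295],"angular":[0,0,0.015],"gripper":1},
    {"delta_pos":[0.36,0.16,-0.295],"angular":[0,0,0.02],"gripper":1},
    {"delta_pos":[0.37,0.166,-0.295],"angular":[0,0,0.02],"gripper":1}
  ]
}}

```text
t: 24.1
position: [0.4832, 0.0139, 0.108]
tool_rot: [3.14, -0.006, -2.995]
wrist_force: [0.5, -0.5, -1.5]
gripper_width: 0.0357
finger_force: 30.4
```

```bash
python3 -c "
from h import *
snap('wrist');snap('wrist');p,d,K,T=snap('wrist')
fit(J[3],'wrist',d,K,T,.162);fit(J[2],'wrist',d,K,T,.049)
go(.488,.0125,.041,188.4)"
```

```text
square_small_center score 0.58 n=11183/14641 ztop=0.163 rect [485.1  12.1] [37.9 35.5] yaw 8.4 circ [485.6  12. ] 24.7 mean [484.6  12.1]
square_wide_center score 0.78 n=4599/5379 ztop=0.051 rect [476.7  10.8] [33.6 55.8] yaw 8.1 circ [477.1  10.8] 31.6 mean [476.   10.7]
dpos [0.0073 0.0006 0.172 ] ang [-0.0001  0.0003 -0.0001] | pos [0.4908 0.0127 0.1098] rot [-1.7997e+02  9.0000e-02 -1.7162e+02] F [ 0.2  0.1 -0.1] w 0.0361 ff 30.430769249796867 t 24.35
```

{"op": "carry_out", "data": {
  "steps": [
    {"delta_pos":[-0.002,0.0005,0.06],"angular":[0,0,0],"gripper":1},
    {"delta_pos":[-0.002,0.0005,0.11],"angular":[0,0,0],"gripper":1},
    {"delta_pos":[-0.002,0.0005,0.145],"angular":[0,0,0],"gripper":1},
    {"delta_pos":[-0.002,0.0005,0.155],"angular":[0,0,0],"gripper":1},
    {"delta_pos":[-0.002,0.0005,0.155],"angular":[0,0,0],"gripper":1},
    {"delta_pos":[-0.002,0.0005,0.155],"angular":[0,0,0],"gripper":1}
  ]
}}

```text
t: 24.95
position: [0.4912, 0.0131, 0.0481]
tool_rot: [-3.141, 0.001, -2.995]
wrist_force: [0.3, -0.0, -0.2]
gripper_width: 0.036
finger_force: 30.5
```

```bash
python3 -c "
from h import *
snap('wrist');p,d,K,T=snap('wrist')
fit(J[3],'wrist',d,K,T,.100);fit(J[2],'wrist',d,K,T,.049)
p,d,K,T=snap('top');fit(J[3],'top',d,K,T,.1);
go(.488,.0125,.041,188.4)"
```

```text
square_small_center score 0.61 n=11147/14539 ztop=0.102 rect [487.5  12.5] [37.9 35.8] yaw 8.4 circ [487.7  12.1] 24.9 mean [486.8  12.3]
square_wide_center score 0.88 n=5150/6848 ztop=0.051 rect [472.7  10.8] [29.2 55.7] yaw 8.4 circ [473.9  10.9] 30.6 mean [468.2  10.3]
square_small_center none
dpos [ 0.0063 -0.0011  0.0178] ang [-0.      0.0002 -0.0001] | pos [0.4904 0.0133 0.0481] rot [-1.7998e+02  7.0000e-02 -1.7162e+02] F [-0.8  0.1 -1.4] w 0.0359 ff 30.461155995726585 t 25.25
```

{"op": "carry_out", "data": {
  "steps": [
    {"delta_pos":[0.002,0,0.008],"angular":[0,0,0],"gripper":1},
    {"delta_pos":[0.002,0,0.014],"angular":[0,0,0],"gripper":1},
    {"delta_pos":[0.002,0,0.018],"angular":[0,0,0],"gripper":1},
    {"delta_pos":[0.002,0,0.018],"angular":[0,0,0],"gripper":1},
    {"delta_pos":[0.002,0,0.018],"angular":[0,0,0],"gripper":1}
  ]
}}

```text
t: 25.75
position: [0.4889, 0.0132, 0.0412]
tool_rot: [3.142, -0.0, -2.995]
wrist_force: [-3.1, 0.9, 8.2]
gripper_width: 0.0358
finger_force: 31.5
```

{"op": "carry_out", "data": {
  "steps": [
    {"delta_pos":[0,0,-0.001],"angular":[0,0,0],"gripper":-1},
    {"delta_pos":[0,0,-0.001],"angular":[0,0,0],"gripper":-1},
    {"delta_pos":[0,0,-0.001],"angular":[0,0,0],"gripper":-1},
    {"delta_pos":[0,0,-0.001],"angular":[0,0,0],"gripper":-1},
    {"delta_pos":[0,0,-0.001],"angular":[0,0,0],"gripper":-1},
    {"delta_pos":[0,0,-0.1],"angular":[0,0,0],"gripper":-1},
    {"delta_pos":[0,0,-0.2],"angular":[0,0,0],"gripper":-1},
    {"delta_pos":[0,0,-0.3],"angular":[0,0,0],"gripper":-1}
  ]
}}

```text
t: 26.55
position: [0.4885, 0.0133, 0.1612]
tool_rot: [3.141, -0.001, -2.995]
wrist_force: [0.8, -0.3, -0.3]
gripper_width: 0.0851
finger_force: 0.0
```

{"op": "carry_out", "data": {
  "steps": [
    {"delta_pos":[0.05,0.1,-0.1],"angular":[0,0,0],"gripper":-1},
    {"delta_pos":[0.05,0.2,-0.1],"angular":[0,0,0],"gripper":-1},
    {"delta_pos":[0.05,0.3,-0.1],"angular":[0,0,0],"gripper":-1},
    {"delta_pos":[0.05,0.4,-0.1],"angular":[0,0,0],"gripper":-1},
    {"delta_pos":[0.05,0.5,-0.1],"angular":[0,0,0],"gripper":-1},
    {"delta_pos":[0.05,0.6,-0.1],"angular":[0,0,0],"gripper":-1},
    {"delta_pos":[0.05,0.7,-0.1],"angular":[0,0,0],"gripper":-1},
    {"delta_pos":[0.05,0.7,-0.1],"angular":[0,0,0],"gripper":-1}
  ]
}}

```text
t: 27.35
position: [0.4279, 0.2911, 0.2003]
tool_rot: [3.14, 0.0, -2.99]
wrist_force: [0.1, -0.5, 0.6]
gripper_width: 0.0857
finger_force: 0.0
```

```bash
python3 -c "
from h import *
p,d,K,T=snap('top','t3.png')
fit(J[1],'top',d,K,T,.093);fit(J[0],'top',d,K,T,.049);fit(J[3],'top',d,K,T,.093);fit(J[2],'top',d,K,T,.049)
for n in ['round_coaster','square_coaster']: fit(n,'top',d,K,T,.005)
for n in ['eraser','comb','lip_balm','sharpener']: print(n,[ray(m['xy'],K,T,0).round(3) for m in bot.mark_of(n,'top')[:1]])
go(.5,.3,.2,180)"
```

```text
round_small_center score 0.72 n=335/518 ztop=0.093 rect [ 634.6 -250.5] [34.4 37.5] yaw 43.5 circ [ 634.3 -251. ] 19.4 mean [ 634.7 -250.9]
round_wide_center score 0.85 n=336/532 ztop=0.049 rect [ 631.  -247.6] [57. 47.] yaw -41.6 circ [ 634.8 -250.1] 29.9 mean [ 627.1 -245.1]
square_small_center score 0.58 n=442/493 ztop=0.093 rect [486.6  13.7] [36.3 35.7] yaw 8.6 circ [486.6  14. ] 23.9 mean [486.6  13.8]
square_wide_center score 0.78 n=460/563 ztop=0.050 rect [487.7  14. ] [55.9 55.5] yaw 8.2 circ [487.6  14.5] 37.1 mean [483.7  15.2]
round_coaster score 0.87 n=1004/1038 ztop=0.005 rect [ 631.4 -250.3] [98.9 92.8] yaw -37.4 circ [ 634.  -252.5] 50.0 mean [ 623.7 -245.7]
square_coaster score 0.66 n=1695/1734 ztop=0.006 rect [485.3  12.8] [99.4 99.4] yaw 8.6 circ [486.   13.1] 68.0 mean [480.4  11.8]
eraser [array([0.482, 0.122, 0.   ])]
comb [array([ 0.508, -0.121,  0.   ])]
lip_balm [array([0.58 , 0.121, 0.   ])]
sharpener [array([ 0.631, -0.12 ,  0.   ])]
dpos [-0.181   0.0073  0.001 ] ang [-0.      0.      0.0231] | pos [0.4288 0.2867 0.2004] rot [-180.      0.   -171.69] F [-0.5  0.3  0. ] w 0.0857 ff 0.0 t 27.9
```

View pics/t3.png

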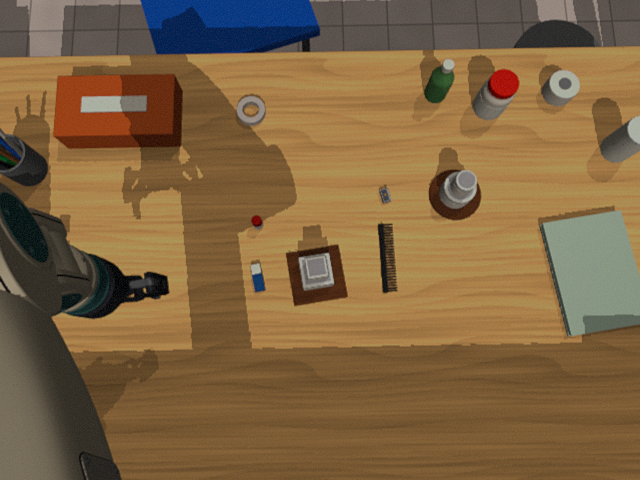

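The final top view shows the round stack at (460,188) and the square stack at (317,270). Each is centred on its coaster to within about 2 mm, and the other items are where they were. I'm handing in.

```bash
python3 -c "
from plant import bot
print(bot.sign_off())"
```

```text
the job is handed in; nothing more can be done
None
```

Both stacks are built and handed in at about 28 s: the round jars on the round coaster and the square jars on the square one, each centred to within about 2 mm, with the other four items left in place; on the first grasp the fingers closed on top of the round wide jar's lid (about 20 N, jar not moved), because the fingertips sit about 37 mm further back than the stated tool frame, and I corrected for that from then on.

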